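# Drive a lodged clamp foot out of a T-slot with a T-handle scraper

### The job

A broken clamp foot (yellow) is stuck in one slot of the T-slot plate. Take the red T-handle scraper off its stand, let its head down lengthwise through the slot mouth between the scrap and the closed end of that slot, turn it crosswise under the lips, and with it push the scrap along the slot and out of the open end into the catch tray, feeling for the slot's floor instead of ramming the scraper against the plate. Then hang the scraper back in the forks of its stand, and leave the tray, the two T-nuts in the other slots, the force gauge and the grey dead weight where they are.

Things in the scene. Friction and masses are not known exactly. Their poses are not given: they have to be found in the camera images.
- plate: Fixed aluminium T-slot plate, 190 mm (its x) by 240 mm (its y, y = -120 to +120), on a blue base; top 106 mm above the bench. Origin: on the bench under the centre of the slotted length. Three T-slots run along y at x = -56, 0, +56 mm, open at the +y end, closed at the -y end by a dark steel bar. Slot floor 80 mm up, undercut 32 mm wide to 94 mm up, then lips with an 18 mm wide mouth to the top.
- scrap_mid (a point): Yellow broken steel clamp foot in one slot (any of three), about 0.22 kg. T section, 62 mm long (its y, parallel to the plate's y): flange 28 mm wide, 11 mm high; neck 14 mm wide, top 21 mm up (2 mm below the plate's top). A spring ball under it jams its flange up against the lips: it takes 8 to 20 N to push along. Site: its centre, 10.5 mm above the flange's underside, 31 mm from its flat rear end (-y).
- scraper_grip (a point): Centre of the T-handle scraper's red bar (0.16 kg), the place to grip: 120 mm long (its y), 14 thick (x), 20 high. A 13 mm shank leads down to a steel head parallel to the bar: 27 mm long (y), 15 thick, 10 high, lowest 2 mm only 24 by 12. The shank's length is adjustable and clamped (slips at 90 N): the head's underside is 56 to 74 mm below this point, differing each time; find it by touch.
- stand_seat (a point): Fixed dark stand in which the scraper hangs upright: where scraper_grip lies when hung, 88 mm above the bench, the bar along this point's y. Two posts at y = -45 and +45 mm, 10 mm thick (y), end in forks open upwards, 20 mm wide inside and 36 mm outside (x), their floor 10 mm below this point, their prongs 4 mm above it. Base 120 by 150 by 8 mm.
- tray: Loose open steel tray, 200 mm (x) by 120 mm (y) by 36 mm high, walls 3 mm, standing 2 mm off the plate's open end under all three slots. Origin: centre of its underside. Its axes start parallel to the plate's.
- tnut_a_mid (a point): Loose T-nut with a black thumb nut 26 mm in diameter, in another slot: base 28 by 34 by 11 mm in the undercut, top 10 mm above the plate. Site on its axis, 19 mm above the slot floor. Leave alone.
- tnut_b_mid (a point): A second T-nut like tnut_a, in the remaining slot. Leave alone.
- gauge: Loose grey hand-held force gauge lying on the bench, 148 by 64 by 28 mm with a 30 mm hook rod at +x. Origin: centre of its underside. Leave alone.
- weight: Loose grey steel dead weight with a knob, 68 mm in diameter, 76 mm high. Origin: centre of its underside. Leave alone.
Mind the look-alikes: they are no part of the job. Of the things that look like the part that bears scrap_mid, the largest one is meant.

How it is judged (in metres and radians):
On the way, in this order (a step that is already met when the one before it is completed fails the run):
1. the scraper's head is down in the scrap's slot, behind the scrap, and turned crosswise under the lips (z of scraper_grip in the frame of plate below 0.16 m and angle between the y axis of scraper_grip and the x axis of plate, either way round below 0.25 rad and x of scraper_grip in the frame of scrap_mid between -0.012 and 0.012 m and y of scraper_grip in the frame of scrap_mid below -0.034 m), for 0.2 s.
2. the scraper, still low in the slot and crosswise, drives the scrap out of the open end (angle between the y axis of scraper_grip and the x axis of plate, either way round below 0.25 rad and z of scraper_grip in the frame of plate below 0.161 m and y of scraper_grip in the frame of plate between 0.08 and 0.16 m and y of scrap_mid in the frame of plate above 0.13 m).
At the end, for the whole second after the job is handed in: The scrap lies at rest in the catch tray (its centre inside the walls and less than 45 mm above the tray's underside), and the scraper hangs at rest and upright (within 0.15 rad) in the forks of its stand, scraper_grip within 12 mm of stand_seat, let go (x of scrap_mid in the frame of tray between -0.097 and 0.097 m and y of scrap_mid in the frame of tray between -0.057 and 0.057 m and z of scrap_mid in the frame of tray below 0.045 m and distance between scraper_grip and stand_seat below 0.012 m and angle between scraper_grip's own z axis and vertical below 0.15 rad and linear speed of each of scrap, scraper below 0.02 m/s); the robot touches nothing.
It fails at once if the scraper is rammed against the plate (over 70 N) (contact force between scraper and plate above 70 N).
It fails at once if a T-nut in another slot is moved over 15 mm (distance of any of tnut_a_mid, tnut_b_mid from where it was at the start of the episode above 0.015 m).
It fails at once if the catch tray is moved over 30 mm (distance of tray from where it was at the start of the episode above 0.03 m).
It fails at once if the force gauge or the grey dead weight is moved over 30 mm (distance of any of gauge, weight from where it was at the start of the episode above 0.03 m).
It also fails if it takes over 59 s, if anything falls off the work surface, if the arm or the gripper's body presses on something with over 40 N, if the wrist force passes 120 N, or if a joint passes its speed limit or range.

### The arm

A 7-joint arm with a two-finger parallel gripper is mounted at the origin on the work surface. World frame = base frame: x ahead of the robot, y to its left, z up, the work surface at z = 0. Lengths are in mm, angles in rad, forces in N, time in s.
With the tool pointing down it reaches from about 400 to 875 mm from the base axis. Payload 19.3 kg.
Tool frame: the origin (TCP) lies midway between the tips of the shut fingers; the grasp point (between the pads) lies behind it (ctrl.grasp_offset is the z of the grasp point in the tool frame, in mm); z points along the fingers, y is the direction in which the jaws open and shut (so a half turn about z gives the same grasp; the last joint's range is limited). The gripper opens to 85 mm and grips with 20 to 120 N. Pads are 22 mm wide; open, the fingers measure 114 mm over their backs; the gripper's body (76 mm by 85 mm) begins 54 mm behind the grasp point. The pads swing forward as they close: fully open they stand 13 mm farther back than shut.
Start: joints at [-1.399, 0.521, -0.036, 1.599, 0.021, 1.021, -0.113], TCP at [149.676, 606.804, 231.291] pointing down, gripper open.
Joint ranges: [-2.91, 2.91], [-0.3, 2.13], [-1.5, 1.42], [0.17, 2.43], [-1.26, 4.41], [0.16, 1.93], [-2.52, 2.52]. Speed limits (rad/s): [1.89, 1.89, 2.39, 2.39, 3.01, 3.01, 3.01].

### API

Orientations are given as a unit quaternion [x, y, z, w].
In Python, from workcell import ctrl, optics, order gives the robot as it stands. The module is installed in compiled form; this text tells all that it offers.
- The arm moves only by the tool play_rows, never from a script. Its argument "series" is one flat list of numbers, 6 for each row, row after row: the shift along the world's x, y, z in cm, then the turn, a rotation vector about the world's x, y, z in degrees. In form: [x, y, z, wx, wy, wz, x, y, z, wx, wy, wz, ...]. A call has 1 to 20 rows; each row is the pose to reach, as a shift and turn from the pose commanded when the call began; what a row does not reach only later rows make up. A row lasts 1/10 s, in which the tool goes at most 50 mm and 8.59 degrees, less where a joint would pass 70% of its speed; a pose out of reach is approached as far as the arm can. A call with a gripper value outside its range is refused whole. "gripper" is the opening, from 0 (shut) to 1 (fully open), set as the call begins (left out, the last holds). The fingers move at their own pace and stop on an object; "squeeze" is the grip in N (left out, the last holds). Time passes only in rows, so rows that repeat a pose let the fingers close. It gives the time, the measured TCP pose, the force and the opening at its end, in the units of the state.
- ctrl.get_state(): the state, without advancing time (a new reading comes with each control period).
- optics.get_image(name): name is "scene" or "top" or "wrist"; returns the picture (384x512x3 uint8, blue, green, red); there is no depth.
- optics.camera_info(name): a dict with "intrinsics" (3x3 intrinsics, pixels), "k1" (the pictures are not rectified: a ray, as slopes to the right and down, at radius r is drawn at 1 + k1 r^2 times it, then the intrinsics apply), "rvec" (rotation vector, rad) and "tvec" (3), from world to camera coordinates, as OpenCV has them; the wrist camera has in their place "hand_eye" (4x4, takes a point from camera to tool coordinates, whose origin is the TCP and whose axes are the flange's). Camera axes: x right, y down, z forward; pixel columns grow to the right and rows downward; lengths in mm; the calibration is good to about 2 mm. A picture is of the moment at which its call begins: read the wrist's pose just before it. camera_info takes no time and is no camera call.
- order.hand_in(): hands the job in, once; it reports no verdict.
The state is a dict: "t": time; "qpos": joint angles; "joint_vel": joint speeds; "tau": joint torques, N m; "position": TCP position; "tcp_rot": TCP orientation; "force": force on the tool from outside, world axes, zero at the start; "wrist_torque": the same for the moment, N m; "grip_width": opening from 0.0 (shut) to 1.0 (fully open).
Only numpy, scipy, OpenCV 4.12 (cv2) and the standard library are available. Lean on these libraries where they do the work, as an engineer would, in place of code of your own. Each camera call takes 0.05 s, during which the arm holds its last target. There are 200 camera calls.

## Working session

There is one attempt and no reset: what is moved stays moved. The work goes in short steps, Python scripts to look and compute and a tool call to move; the robot and the scene stay as the last step left them, time stands still between calls to the robot, and variables do not carry over. Pictures are saved under pics/ and viewed, about 8 in all and at most 12, crops included, and the job is handed in when it is done.

Besides the shell and the picture viewer there is one more tool, called by a JSON object that holds its "name" and its "arguments". play_rows: Moves the arm, as the interface text tells. Its arguments: {"type":"object","properties":{"series":{"type":"array"},"gripper":{"type":"number"},"squeeze":{"type":"number"}},"required":["series"]}

```bash
mkdir -p pics; python3 - <<'E'
from workcell import ctrl, optics, order
import cv2, numpy as np
for n in ["scene","top","wrist"]:
    im=optics.get_image(n); cv2.imwrite(f"pics/{n}0.png",im)
    print(n,{k:np.round(v,4).tolist() for k,v in optics.camera_info(n).items()})
a=cv2.imread("pics/scene0.png");b=cv2.imread("pics/top0.png")
print(ctrl.get_state(),ctrl.grasp_offset)
E
```

```text
scene {'intrinsics': [[400.0256, 0.0, 261.659], [0.0, 400.0256, 187.9572], [0.0, 0.0, 1.0]], 'k1': -0.1154, 'rvec': [2.2313, 0.8116, -0.3267], 'tvec': [-378.5035, -240.0021, 1394.1231]}
top {'intrinsics': [[369.6306, 0.0, 255.2395], [0.0, 369.6306, 188.909], [0.0, 0.0, 1.0]], 'k1': 0.005, 'rvec': [2.1794, -2.1608, 0.1195], 'tvec': [-105.0967, 570.1888, 878.7201]}
wrist {'intrinsics': [[318.3409, 0.0, 257.7815], [0.0, 318.3409, 193.8401], [0.0, 0.0, 1.0]], 'k1': -0.0779, 'hand_eye': [[-0.0006, -0.9618, -0.2737, 69.0547], [1.0, -0.0005, -0.0005, -0.3914], [0.0003, -0.2737, 0.9618, -142.6182], [0.0, 0.0, 0.0, 1.0]]}
{'t': 0.15, 'qpos': array([-1.39921006,  0.52187033, -0.03632918,  1.59982295,  0.02125483,
        1.02112143, -0.11282635]), 'joint_vel': array([-0.00102245, -0.00193756,  0.00023315, -0.00130495,  0.0007569 ,
        0.00078123, -0.00028724]), 'tau': array([ 2.04592347e-03, -9.27392006e+01,  1.98083013e+00, -3.70058155e+01,
        1.80481374e-02,  6.38843383e-03, -2.17539821e-05]), 'position': array([149.63383171, 606.58427513, 230.88154573]), 'tcp_rot': array([ 1.20603557e-01,  9.92700663e-01, -4.18130083e-04,  1.35007609e-07]), 'force': array([-0.57864926,  0.13939355, -0.17322647]), 'wrist_torque': array([-0.00094909, -0.00225933, -0.03338438]), 'grip_width': 1.0018539286967618} -18.700000000000003
```

View pics/top0.png

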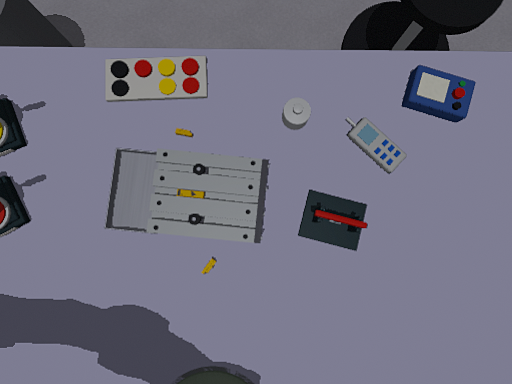

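View pics/scene0.png

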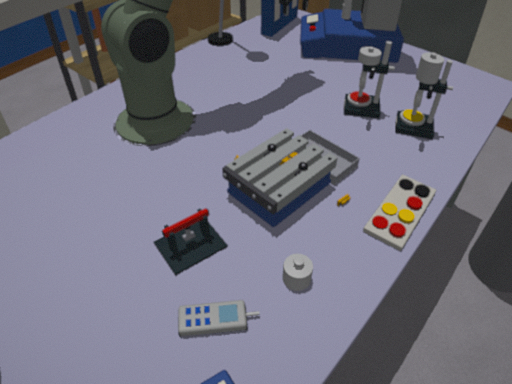

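```bash
cat > h.py <<'E'
import cv2, numpy as np
from scipy.spatial.transform import Rotation as R
from workcell import ctrl, optics, order
def ray(n,u,v,T=None):
    c=optics.camera_info(n);K=np.array(c["intrinsics"],float);k=float(c["k1"])
    d=np.array([(u-K[0,2])/K[0,0],(v-K[1,2])/K[1,1]]);s=d.copy()
    for _ in range(30): s=d/(1+k*(s@s))
    s=np.array([s[0],s[1],1.])
    if n=="wrist":
        st=T or ctrl.get_state();H=np.array(c["hand_eye"]);Rt=R.from_quat(st["tcp_rot"]).as_matrix()
        return Rt@H[:3,3]+np.array(st["position"]),Rt@H[:3,:3]@s
    Rm=cv2.Rodrigues(np.array(c["rvec"],float))[0];t=np.array(c["tvec"],float).ravel()
    return -Rm.T@t,Rm.T@s
def at(n,u,v,z,T=None):
    o,d=ray(n,u,v,T);return (o+d*(z-o[2])/d[2])
E
python3 - <<'E'
from h import *
im=cv2.imread("pics/top0.png")
c=im[135:285,95:275]; cv2.imwrite("pics/c1.png",cv2.resize(c,None,fx=4,fy=4,interpolation=cv2.INTER_CUBIC))
for nm,u,v,z in [("scrapmid",191,194,100),("platecorner",262,158,106),("pc",255,242,106),("pc",157,151,106),("pc",148,233,106),("stand",307,191,8),("stand",366,205,8),("st",357,249,8),("st",299,234,8),("weight",297,112,40),("gauge",377,145,14)]:
    print(nm,at("top",u,v,z).round(0))
h=cv2.cvtColor(im,cv2.COLOR_BGR2HSV)
m=(((h[...,0]<8)|(h[...,0]>172))&(h[...,1]>150)&(h[...,2]>90)).astype(np.uint8)
m[:,:290]=0;m[:,400:]=0
p=np.argwhere(m)[:,::-1].astype(np.float32);r=cv2.minAreaRect(p);print(r,len(p))
b=cv2.boxPoints(r);print([at("top",*q,98).round(1).tolist() for q in b]); print(at("top",*r[0],98))
E
```

```text
scrapmid [551.  45. 100.]
platecorner [ 634. -115.  106.]
pc [ 445. -100.  106.]
pc [648. 124. 106.]
pc [463. 137. 106.]
stand [ 569. -231.    8.]
stand [ 535. -379.    8.]
st [ 426. -354.    8.]
st [ 462. -210.    8.]
weight [ 763. -202.   40.]
gauge [ 688. -408.   14.]
((340.7100524902344, 218.69784545898438), (52.62965774536133, 6.2879204750061035), 14.676392555236816) 329
[[505.7, -234.1, 98.0], [519.5, -237.9, 98.0], [490.4, -352.5, 98.0], [476.7, -348.6, 98.0]]
[ 498.03841348 -293.37854832   98.        ]
```

View pics/c1.png

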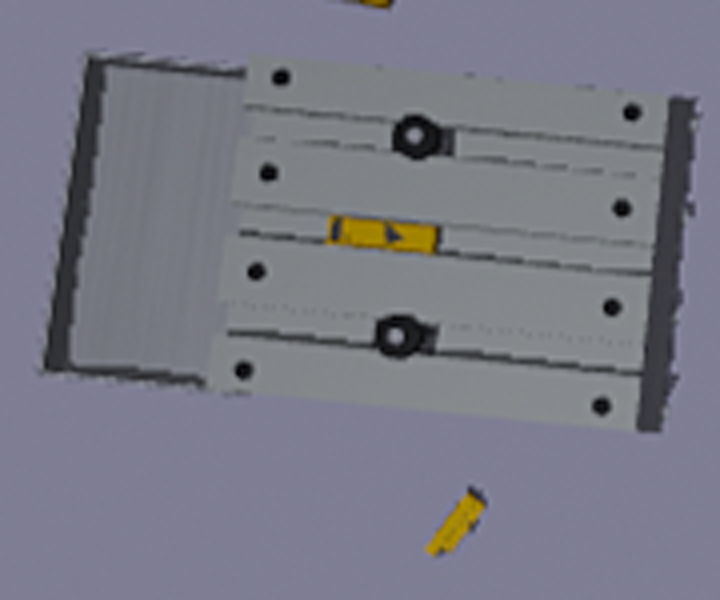

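The scrap is in the middle slot, at about (551, 45). The plate is centred near (547, 12) with yaw of about -4°. The red bar is at about (498, -293) with yaw of about -14°. I'm moving above the stand.

{"name": "play_rows", "arguments": {"series": [5,-8,1,0,0,-8,9,-13,2,0,0,-15,12,-18,2,0,0,-22,15,-23,2,0,0,-30,18,-27,2,0,0,-37,21,-32,2,0,0,-44,24,-36,2,0,0,-50,27,-41,2,0,0,-56,30,-45,2,0,0,-62,33,-50,2,0,0,-68,34,-55,2,0,0,-74,34,-60,2,0,0,-80,35,-65,1,0,0,-86,35,-70,0,0,0,-90.5,35,-75,-1,0,0,-90.5,35,-80,-2,0,0,-90.5,35,-85,-3,0,0,-90.5,34.8,-90,-3,0,0,-90.5,34.8,-90,-3,0,0,-90.5,34.8,-90,-3,0,0,-90.5]}}

```text
t: 2.15
position: [497.3, -295.3, 200.9]
tcp_rot: [0.79, 0.613, -0.0, -0.0]
force: [0.9, 0.2, 0.2]
grip_width: 1.001
```

{"name": "play_rows", "arguments": {"series": [0,0,0,0,0,0,0,0,0,0,0,0,0,0,0,0,0,0]}}

```text
t: 2.45
position: [497.9, -292.1, 201.1]
tcp_rot: [0.79, 0.614, 0.0, -0.0]
force: [0.7, 0.3, -0.1]
grip_width: 1.001
```

```bash
python3 - <<'E'
from h import *
s=ctrl.get_state();print(s["position"],s["tcp_rot"],s["qpos"].round(2),s["force"])
im=optics.get_image("wrist");cv2.imwrite("pics/w1.png",im)
h=cv2.cvtColor(im,cv2.COLOR_BGR2HSV)
m=(((h[...,0]<8)|(h[...,0]>172))&(h[...,1]>150)&(h[...,2]>60)).astype(np.uint8)
n,l,st,c=cv2.connectedComponentsWithStats(m);print(st[1:][st[1:,4]>200])
i=1+np.argmax(st[1:,4]);p=np.argwhere(l==i)[:,::-1].astype(np.float32);r=cv2.minAreaRect(p);print(r)
print([at("wrist",*q,98,s).round(1).tolist() for q in cv2.boxPoints(r)],at("wrist",*r[0],98,s).round(1))
E
```

```text
[ 497.89907997 -292.08813364  201.14912572] [ 7.89576438e-01  6.13652107e-01  1.27419779e-04 -3.52242585e-04] [ 0.06  0.54  0.53  1.78 -0.33  0.92  0.48] [ 0.69322472  0.30031388 -0.09564211]
[[ 251  117   18  138 2071]]
((259.5, 185.5), (137.0, 17.0), 90.0)
[[507.9, -233.4, 98.0], [520.3, -236.6, 98.0], [493.2, -346.8, 98.0], [479.2, -343.2, 98.0]] [ 501.  -286.7   98. ]
```

View pics/w1.png

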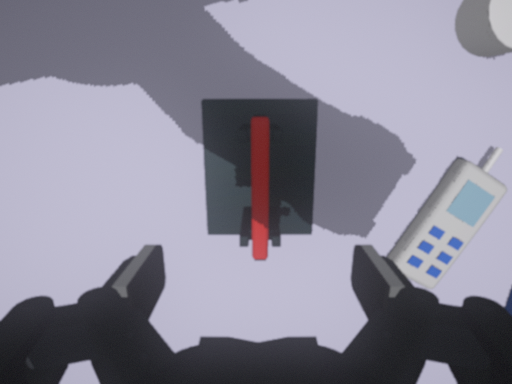

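{"name": "play_rows", "arguments": {"series": [0.1,0,-4,0,0,0,0.1,0,-8,0,0,0,0.1,0,-11,0,0,0,0.1,0,-12.5,0,0,0,0.1,0,-13.1,0,0,0,0.1,0,-13.1,0,0,0,0.1,0,-13.1,0,0,0]}}

```text
t: 3.2
position: [499.4, -293.4, 71.6]
tcp_rot: [0.79, 0.613, 0.0, 0.001]
force: [0.3, 0.5, 0.5]
grip_width: 0.999
```

{"name": "play_rows", "arguments": {"series": [0,0,0,0,0,0,0,0,0,0,0,0,0,0,0,0,0,0,0,0,0,0,0,0,0,0,0,0,0,0,0,0,0,0,0,0,0,0,0,0,0,0,0,0,0,0,0,0], "gripper": 0, "squeeze": 100}}

```text
t: 4.0
position: [498.8, -293.2, 70.6]
tcp_rot: [0.79, 0.613, 0.0, 0.0]
force: [-1.9, 1.1, 7.2]
grip_width: 0.148
```

{"name": "play_rows", "arguments": {"series": [0,0,2,0,0,0,0,0,5,0,0,0,0,0,9,0,0,0,0,0,13,0,0,0,0,0,16,0,0,0,0,2,17,0,0,0,1,6,17,0,0,3,2,10,17,0,0,6,3,14,17,0,0,8,3.5,18,17,0,0,10.3,4,22,16,0,0,10.3,4.6,25,15,0,0,10.3,4.6,26,14,0,0,10.3,4.6,26,13,0,0,10.3,4.6,26,13,0,0,10.3,4.6,26,13,0,0,10.3,4.6,26,13,0,0,10.3]}}

```text
t: 5.7
position: [544.8, -34.5, 200.8]
tcp_rot: [0.732, 0.681, 0.0, 0.0]
force: [-0.1, 0.6, -1.0]
grip_width: 0.142
```

```bash
python3 - <<'E'
from h import *
s=ctrl.get_state();print(s["position"],s["tcp_rot"],s["qpos"].round(2),s["force"])
import json;json.dump({"position":s["position"].tolist(),"tcp_rot":s["tcp_rot"].tolist()},open("w2.json","w"))
im=optics.get_image("wrist");cv2.imwrite("pics/w2.png",im);cv2.imwrite("pics/w2b.png",cv2.resize(im,(800,600),interpolation=cv2.INTER_CUBIC))
cv2.imwrite("pics/top2.png",optics.get_image("top"))
E
```

```text
[544.78592724 -34.50076941 200.77807771] [7.32315115e-01 6.80965830e-01 1.57360626e-04 2.92685035e-04] [-0.39  0.47  0.47  1.86 -0.28  0.87  0.15] [-0.13618573  0.56818304 -1.01477393]
```

View pics/w2b.png

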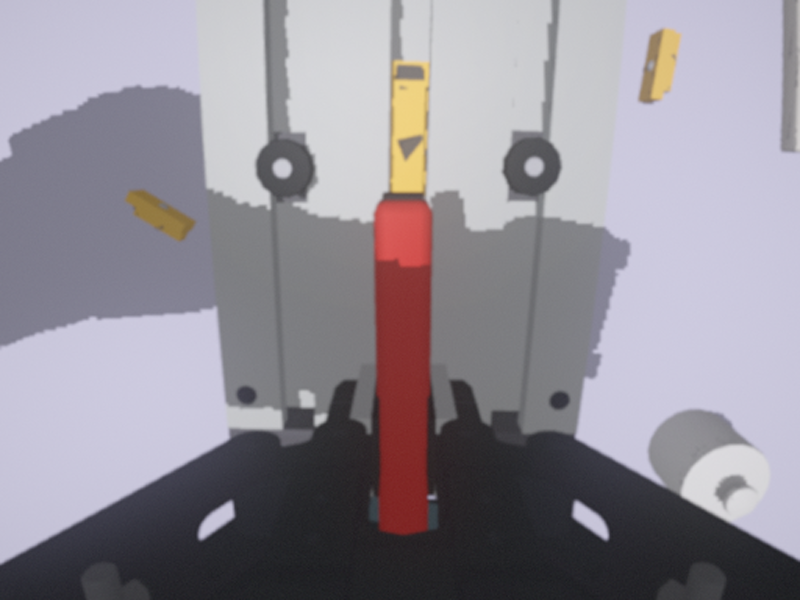

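```bash
python3 - <<'E'
from h import *
import json
s=json.load(open("w2.json"));f=1.5625
im=cv2.imread("pics/w2.png");h=cv2.cvtColor(im,cv2.COLOR_BGR2HSV)
m=((h[...,0]>15)&(h[...,0]<35)&(h[...,1]>110)&(h[...,2]>90));m[:,:240]=0;m[:,290:]=0;m[128:]=0
P=[]
for v in range(46,122,4):
    u=np.where(m[v])[0]
    if len(u)>15: P.append([*at("wrist",u.min()-.5,v,104,s)[:2],*at("wrist",u.max()+.5,v,104,s)[:2]])
P=np.array(P);print(np.hypot(*(P[:,2:]-P[:,:2]).T).round(1)); c=(P[:,:2]+P[:,2:])/2
k=np.polyfit(c[:,1],c[:,0],1);print("scrap line yaw",np.degrees(-np.arctan(k[0])),"x at y=-34.5",np.polyval(k,-34.5),"x at 45",np.polyval(k,45))
for n,u,v,z in [("nutL",285,168,116),("nutR",534,166,116),("neck front",409,62,104),("neck rear",408,192,104),("slotL",391,20,106),("slotR",432,20,106),("plTL",196,20,106),("plTR",624,20,106),("plBL",226,404,106),("plBR",578,404,106),("slL_L",281,390,106),("slR_R",524,400,106)]: print(n,at("wrist",u/f,v/f,z,s).round(1))
g=cv2.cvtColor(im,cv2.COLOR_BGR2GRAY)
for v in (4,14,24,34): print(v,g[v,240:290].tolist())
Rt=R.from_quat(s["tcp_rot"]).as_matrix();print("jaw yaw",np.degrees(np.arctan2(*Rt[1::-1,1])))
# bar as seen, top face z=tcp+27
zb=s["position"][2]+27.4
for u0,u1,v in [(376,432,250),(378,431,400),(380,428,520)]: print("bar",at("wrist",u0/f,v/f,zb,s).round(1),at("wrist",u1/f,v/f,zb,s).round(1))
E
```

```text
[14.8 14.8 14.9 15.6 15.7 15.  15.  15.1 15.8 15.3 15.3 15.4 16.1 16.2]
scrap line yaw -5.249761592321061 x at y=-34.5 546.0584093644617 x at 45 553.3630995597522
nutL [497.6  35.8 116. ]
nutR [608.3  28.6 116. ]
neck front [556.1  77.7 104. ]
neck rear [551.6  20.3 104. ]
slotL [549.4  95.4 106. ]
slotR [567.3  94.1 106. ]
plTL [463.4 103.5 106. ]
plTR [652.7  89.9 106. ]
plBL [446.9 -82.3 106. ]
plBR [634.5 -96.1 106. ]
slL_L [477.8 -76.1 106. ]
slR_R [605.3 -91.3 106. ]
4 [209, 209, 209, 210, 209, 209, 210, 209, 207, 193, 171, 149, 142, 141, 142, 142, 145, 165, 192, 205, 208, 209, 209, 208, 209, 209, 208, 208, 209, 208, 208, 208, 208, 207, 204, 193, 186, 199, 206, 207, 207, 207, 207, 206, 207, 206, 206, 206, 207, 206]
14 [211, 211, 211, 210, 211, 211, 211, 210, 207, 193, 167, 149, 143, 143, 145, 164, 190, 206, 210, 210, 210, 209, 209, 209, 209, 209, 209, 209, 209, 210, 209, 209, 208, 208, 202, 192, 191, 203, 209, 208, 208, 207, 209, 208, 207, 208, 207, 207, 207, 207]
24 [212, 212, 212, 211, 212, 211, 212, 211, 208, 194, 168, 148, 144, 143, 143, 148, 170, 195, 208, 210, 210, 211, 211, 211, 210, 211, 210, 210, 210, 210, 210, 210, 210, 208, 202, 190, 196, 206, 209, 210, 208, 209, 210, 208, 209, 208, 209, 209, 209, 208]
34 [214, 213, 214, 213, 212, 213, 213, 214, 207, 189, 161, 147, 144, 143, 145, 145, 163, 191, 207, 211, 212, 211, 212, 212, 211, 212, 211, 211, 211, 211, 211, 211, 211, 209, 200, 189, 202, 210, 211, 211, 210, 210, 210, 210, 210, 210, 209, 210, 209, 209]
jaw yaw -4.161665810208425
bar [542.3  14.8 228.2] [555.4  13.9 228.2]
bar [539.4 -23.8 228.2] [553.  -24.8 228.2]
bar [536.7 -61.1 228.2] [550.1 -62.1 228.2]
```

{"name": "play_rows", "arguments": {"series": [0,0,-1,0,0,-1,0.05,0,-2,0,0,-1,0.05,0,-3,0,0,-1,0.05,0,-3.5,0,0,-1,0.05,0,-3.6,0,0,-1,0.05,0,-3.6,0,0,-1,0.05,0,-3.6,0,0,-1]}}

```text
t: 6.5
position: [545.4, -33.3, 164.5]
tcp_rot: [0.738, 0.675, 0.0, 0.0]
force: [0.1, 0.1, -1.1]
grip_width: 0.145
```

{"name": "play_rows", "arguments": {"series": [0,0,-0.15,0,0,0,0,0,-0.3,0,0,0,0,0,-0.3,0,0,0]}}

```text
t: 6.8
position: [545.1, -33.1, 161.2]
tcp_rot: [0.738, 0.675, -0.0, -0.0]
force: [-0.4, 0.0, -1.8]
grip_width: 0.141
```

{"name": "play_rows", "arguments": {"series": [0,0,-0.15,0,0,0,0,0,-0.3,0,0,0,0,0,-0.3,0,0,0]}}

```text
t: 7.1
position: [545.0, -33.2, 158.1]
tcp_rot: [0.738, 0.675, -0.0, -0.0]
force: [-0.0, 0.8, -1.9]
grip_width: 0.139
```

{"name": "play_rows", "arguments": {"series": [0.03,0,-0.15,0,0,0,0.03,0,-0.3,0,0,0,0.03,0,-0.3,0,0,0]}}

```text
t: 7.4
position: [545.4, -33.2, 155.1]
tcp_rot: [0.738, 0.675, -0.0, -0.0]
force: [-1.9, 0.2, -1.4]
grip_width: 0.142
```

{"name": "play_rows", "arguments": {"series": [0,0,-0.15,0,0,0,0,0,-0.3,0,0,0,0,0,-0.3,0,0,0]}}

```text
t: 7.7
position: [545.4, -33.2, 152.1]
tcp_rot: [0.738, 0.675, -0.0, -0.0]
force: [0.7, 0.6, -1.3]
grip_width: 0.143
```

{"name": "play_rows", "arguments": {"series": [0,0,-0.15,0,0,0,0,0,-0.3,0,0,0,0,0,-0.3,0,0,0]}}

```text
t: 8.0
position: [545.4, -33.2, 149.1]
tcp_rot: [0.738, 0.675, -0.0, -0.0]
force: [0.0, -0.1, -1.3]
grip_width: 0.144
```

{"name": "play_rows", "arguments": {"series": [0,0,-0.15,0,0,0,0,0,-0.3,0,0,0,0,0,-0.3,0,0,0]}}

```text
t: 8.3
position: [545.4, -33.2, 146.1]
tcp_rot: [0.738, 0.675, -0.0, -0.0]
force: [-0.3, 0.1, -1.8]
grip_width: 0.147
```

{"name": "play_rows", "arguments": {"series": [0,0,-0.15,0,0,0,0,0,-0.3,0,0,0,0,0,-0.3,0,0,0]}}

```text
t: 8.6
position: [545.4, -33.2, 143.1]
tcp_rot: [0.738, 0.675, -0.0, -0.0]
force: [-0.2, 0.2, -2.7]
grip_width: 0.146
```

{"name": "play_rows", "arguments": {"series": [0,0,-0.15,0,0,0,0,0,-0.3,0,0,0,0,0,-0.3,0,0,0]}}

```text
t: 8.9
position: [545.4, -33.2, 140.1]
tcp_rot: [0.738, 0.675, -0.0, -0.0]
force: [-0.3, 0.7, -1.3]
grip_width: 0.146
```

The TCP is below every possible height for contact with the plate's top, so the head is in the mouth. Next I feel for the floor.

{"name": "play_rows", "arguments": {"series": [0,0,-0.1,0,0,0,0,0,-0.2,0,0,0,0,0,-0.2,0,0,0]}}

```text
t: 9.2
position: [545.4, -33.2, 138.2]
tcp_rot: [0.738, 0.675, -0.0, -0.0]
force: [-0.5, 0.6, -1.2]
grip_width: 0.145
```

{"name": "play_rows", "arguments": {"series": [0,0,-0.1,0,0,0,0,0,-0.2,0,0,0,0,0,-0.2,0,0,0]}}

```text
t: 9.5
position: [545.4, -33.2, 136.2]
tcp_rot: [0.738, 0.675, -0.0, -0.0]
force: [-0.5, -0.0, -0.4]
grip_width: 0.147
```

{"name": "play_rows", "arguments": {"series": [0,0,-0.1,0,0,0,0,0,-0.2,0,0,0,0,0,-0.2,0,0,0]}}

```text
t: 9.8
position: [545.4, -33.2, 134.1]
tcp_rot: [0.738, 0.675, -0.0, -0.0]
force: [-0.7, -0.4, -1.6]
grip_width: 0.151
```

{"name": "play_rows", "arguments": {"series": [0,0,-0.1,0,0,0,0,0,-0.2,0,0,0,0,0,-0.2,0,0,0]}}

```text
t: 10.1
position: [545.4, -33.2, 132.2]
tcp_rot: [0.738, 0.675, -0.0, -0.0]
force: [0.4, -0.4, -2.0]
grip_width: 0.144
```

{"name": "play_rows", "arguments": {"series": [0,0,-0.1,0,0,0,0,0,-0.2,0,0,0,0,0,-0.2,0,0,0]}}

```text
t: 10.4
position: [545.4, -33.2, 130.1]
tcp_rot: [0.738, 0.675, -0.0, -0.0]
force: [-0.2, -0.5, -1.1]
grip_width: 0.146
```

{"name": "play_rows", "arguments": {"series": [0,0,-0.1,0,0,0,0,0,-0.2,0,0,0,0,0,-0.2,0,0,0]}}

```text
t: 10.7
position: [545.4, -33.2, 128.1]
tcp_rot: [0.738, 0.675, -0.0, -0.0]
force: [-0.7, -0.5, -0.1]
grip_width: 0.141
```

{"name": "play_rows", "arguments": {"series": [0,0,-0.1,0,0,0,0,0,-0.2,0,0,0,0,0,-0.2,0,0,0]}}

```text
t: 11.0
position: [545.4, -33.2, 126.2]
tcp_rot: [0.738, 0.675, -0.0, -0.0]
force: [-0.0, -0.4, -1.3]
grip_width: 0.147
```

{"name": "play_rows", "arguments": {"series": [0,0,-0.1,0,0,0,0,0,-0.2,0,0,0,0,0,-0.2,0,0,0]}}

```text
t: 11.3
position: [545.4, -33.2, 124.1]
tcp_rot: [0.738, 0.675, -0.0, -0.0]
force: [-0.1, 0.1, -1.6]
grip_width: 0.147
```

{"name": "play_rows", "arguments": {"series": [0,0,-0.1,0,0,0,0,0,-0.2,0,0,0,0,0,-0.2,0,0,0]}}

```text
t: 11.6
position: [545.4, -33.2, 122.1]
tcp_rot: [0.738, 0.675, -0.0, -0.0]
force: [0.4, -0.9, -1.7]
grip_width: 0.141
```

{"name": "play_rows", "arguments": {"series": [0,0,-0.1,0,0,0,0,0,-0.15,0,0,0,0,0,-0.15,0,0,0]}}

```text
t: 11.9
position: [545.4, -33.2, 120.7]
tcp_rot: [0.738, 0.675, -0.0, -0.0]
force: [0.1, -0.4, -2.2]
grip_width: 0.145
```

{"name": "play_rows", "arguments": {"series": [0,0,-0.1,0,0,0,0,0,-0.15,0,0,0,0,0,-0.15,0,0,0]}}

```text
t: 12.2
position: [545.8, -33.3, 120.0]
tcp_rot: [0.738, 0.675, 0.0, 0.0]
force: [-3.9, 0.7, 15.0]
grip_width: 0.144
```

Floor felt at TCP z of about 120.2, so the shank is about 57.5 mm. I'm lifting 2.5 mm and turning crosswise.

{"name": "play_rows", "arguments": {"series": [0,0,0.2,0,0,0,0,0,0.28,0,0,0,0,0,0.28,0,0,6,0,0,0.28,0,0,12,0,0,0.28,0,0,18,0,0,0.28,0,0,24,0,0,0.28,0,0,30,0,0,0.28,0,0,30,0,0,0.28,0,0,30]}}

```text
t: 13.1
position: [545.4, -33.3, 122.0]
tcp_rot: [0.539, 0.842, 0.0, -0.0]
force: [0.0, 0.9, -1.4]
grip_width: 0.14
```

{"name": "play_rows", "arguments": {"series": [0,0,0,0,0,6,0,0,0,0,0,12,0,0,0,0,0,18,0,0,0,0,0,24,0,0,0,0,0,30,0,0,0,0,0,30]}}

```text
t: 13.7
position: [545.7, -33.3, 122.1]
tcp_rot: [0.302, 0.953, 0.0, 0.0]
force: [1.7, -1.2, -1.6]
grip_width: 0.143
```

{"name": "play_rows", "arguments": {"series": [0,0,0,0,0,6,0,0,0,0,0,12,0,0,0,0,0,18,0,0,0,0,0,24,0,0,0,0,0,30,0,0,0,0,0,30,0,0,0,0,0,30,0,0,0,0,0,30,0,0,0,0,0,30]}}

```text
t: 14.6
position: [545.5, -33.1, 122.1]
tcp_rot: [0.045, 0.999, -0.0, -0.0]
force: [0.3, 0.5, -2.6]
grip_width: 0.143
```

{"name": "play_rows", "arguments": {"series": [0.05,0.5,0,0,0,0,0.09,1,0,0,0,0,0.14,1.5,0,0,0,0,0.18,2,0,0,0,0,0.23,2.5,0,0,0,0,0.27,3,0,0,0,0,0.31,3.4,0,0,0,0,0.34,3.8,0,0,0,0,0.38,4.2,0,0,0,0,0.41,4.6,0,0,0,0,0.45,5,0,0,0,0]}}

```text
t: 15.7
position: [549.9, 16.1, 122.1]
tcp_rot: [0.044, 0.999, -0.001, -0.0]
force: [0.4, -5.3, -0.0]
grip_width: 0.144
```

{"name": "play_rows", "arguments": {"series": [0.04,0.4,0,0,0,0,0.07,0.8,0,0,0,0,0.11,1.2,0,0,0,0,0.14,1.6,0,0,0,0,0.18,2,0,0,0,0,0.22,2.4,0,0,0,0,0.25,2.8,0,0,0,0,0.29,3.2,0,0,0,0]}}

```text
t: 16.5
position: [552.8, 47.9, 122.1]
tcp_rot: [0.045, 0.999, -0.001, -0.0]
force: [-1.0, -6.1, 0.8]
grip_width: 0.145
```

```bash
python3 - <<'E'
from h import *
s=ctrl.get_state();print(s["position"],s["tcp_rot"],s["qpos"].round(2),s["force"],s["wrist_torque"])
a=optics.get_image("top")[130:290,90:290];b=optics.get_image("scene")[100:260,190:390]
cv2.imwrite("pics/p3.png",cv2.resize(np.hstack([a,b]),None,fx=2,fy=3))
cv2.imwrite("pics/p3.png",cv2.resize(np.vstack([a,b]),None,fx=1.8,fy=1.8,interpolation=cv2.INTER_CUBIC))
E
```

```text
[552.7928445   47.94661907 122.12094514] [ 4.45696915e-02  9.99006072e-01 -6.30363773e-04 -1.14892561e-04] [-0.18  0.56 -0.02  1.88  0.02  0.71  1.27] [-0.9610715  -6.06616801  0.81557655] [-1.53312289  0.11653962  0.04346863]
```

View pics/p3.png

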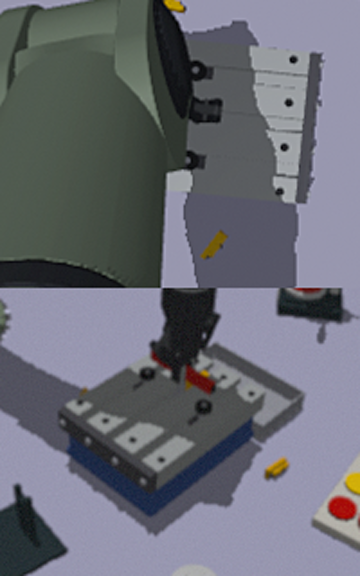

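The scraper is crosswise and the scrap is ahead of it and moving. I keep pushing.

{"name": "play_rows", "arguments": {"series": [0.05,0.5,0,0,0,0,0.09,1,0,0,0,0,0.14,1.5,0,0,0,0,0.18,2,0,0,0,0,0.23,2.5,0,0,0,0,0.27,3,0,0,0,0,0.32,3.5,0,0,0,0,0.36,3.9,0,0,0,0,0.39,4.3,0,0,0,0,0.43,4.7,0,0,0,0,0.46,5.1,0,0,0,0,0.5,5.5,0,0,0,0]}}

```text
t: 17.8
position: [557.9, 104.3, 122.0]
tcp_rot: [0.044, 0.999, 0.0, -0.0]
force: [1.0, -1.8, -1.6]
grip_width: 0.146
```

{"name": "play_rows", "arguments": {"series": [0.03,0.3,0,0,0,0,0.05,0.6,0,0,0,0,0.08,0.9,0,0,0,0,0.11,1.2,0,0,0,0,0.14,1.5,0,0,0,0,0.16,1.8,0,0,0,0,0.19,2.1,0,0,0,0,0.22,2.4,0,0,0,0,0.25,2.7,0,0,0,0,0.27,3,0,0,0,0,0.27,3,0,0,0,0,0.27,3,0,0,0,0]}}

```text
t: 19.0
position: [560.5, 133.8, 122.0]
tcp_rot: [0.044, 0.999, -0.0, -0.0]
force: [-0.9, -0.8, -2.0]
grip_width: 0.147
```

```bash
python3 - <<'E'
from h import *
s=ctrl.get_state();print(s["position"],s["tcp_rot"],s["force"],s["wrist_torque"])
b=optics.get_image("scene")[100:220,210:390]
cv2.imwrite("pics/p4.png",cv2.resize(b,None,fx=4,fy=4,interpolation=cv2.INTER_CUBIC))
E
```

```text
[560.53529604 133.81480685 122.04912445] [ 4.40278304e-02  9.99030303e-01 -5.49594895e-05 -2.69247614e-05] [-0.94865326 -0.8310711  -1.97107461] [-0.01472841  0.0209492   0.00414882]
```

View pics/p4.png

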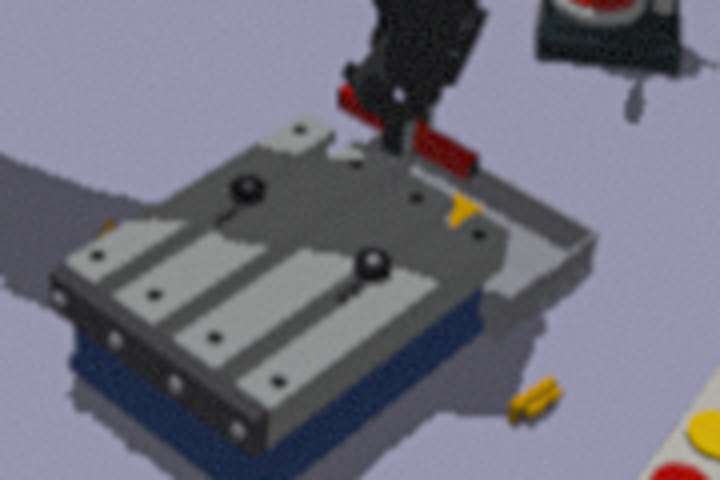

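{"name": "play_rows", "arguments": {"series": [0.04,0.4,0,0,0,0,0.07,0.8,0,0,0,0,0.11,1.2,0,0,0,0,0.15,1.6,0,0,0,0,0.17,1.9,0,0,0,0,0.17,1.9,0,0,0,0]}}

```text
t: 19.65
position: [562.2, 153.4, 122.1]
tcp_rot: [0.044, 0.999, 0.0, -0.0]
force: [-1.0, -0.5, -0.9]
grip_width: 0.143
```

{"name": "play_rows", "arguments": {"series": [0,0,0.5,0,0,0,0,0,1.2,0,0,0,0,0,1.2,0,0,0]}}

```text
t: 19.95
position: [562.9, 152.7, 135.3]
tcp_rot: [0.044, 0.999, 0.0, 0.001]
force: [0.2, -0.7, -1.2]
grip_width: 0.144
```

{"name": "play_rows", "arguments": {"series": [0,0,4,0,0,0,0,0,8,0,0,0,0,-4,11,0,0,-8,0,-8,11,0,0,-16,0,-10,11,0,0,-24,0,-10,11,0,0,-32,0,-10,11,0,0,-40,0,-10,11,0,0,-48,0,-10,11,0,0,-56,0,-10,11,0,0,-64,0,-10,11,0,0,-72,0,-10,11,0,0,-80,0,-10,11,0,0,-88,0,-10,11,0,0,-90,0,-10,11,0,0,-90,0,-10,11,0,0,-90]}}

```text
t: 21.55
position: [562.2, 52.8, 244.2]
tcp_rot: [0.737, 0.676, 0.0, -0.0]
force: [0.2, 0.2, -2.2]
grip_width: 0.144
```

```bash
python3 - <<'E'
from h import *
s=ctrl.get_state();print(s["position"],s["tcp_rot"],s["force"],s["qpos"].round(2))
a=optics.get_image("wrist");b=optics.get_image("scene")[90:240,200:400]
cv2.imwrite("pics/p5.png",np.vstack([a,cv2.resize(b,(512,384))])[:,:][:768])
c=np.hstack([cv2.resize(a,(400,300)),cv2.resize(b,(400,300))]);cv2.imwrite("pics/p5.png",c)
for n,(u,v) in {"scene":(326,152)}.items(): print(at(n,u,v,20).round(0))
E
```

```text
[562.23794504  52.8266289  244.16920553] [ 7.37067091e-01  6.75819576e-01  5.90280803e-05 -1.63181064e-05] [ 0.19851132  0.18983529 -2.17579915] [-0.48  0.44  0.38  1.76 -0.19  0.98 -0.11]
[571. 219.  20.]
```

View pics/p5.png

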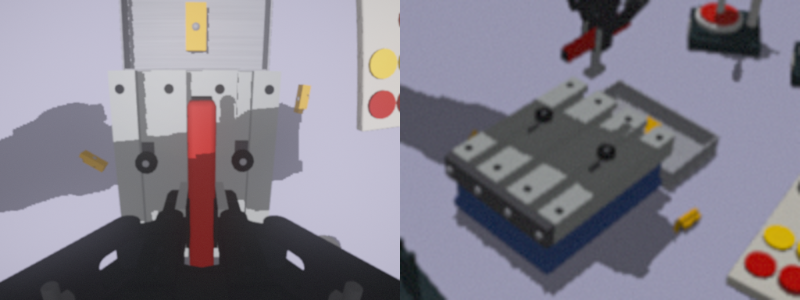

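The scrap lies flat inside the tray, at about (196, 27) in the left half of the picture. Now back to the stand.

{"name": "play_rows", "arguments": {"series": [0,-4,0,0,0,-2,-1,-8,0,0,0,-4,-2,-12,0,0,0,-6,-3,-16,0,0,0,-8,-4,-20,0,0,0,-9.4,-5,-24,0,0,0,-9.4,-6,-28,0,0,0,-9.4,-6.3,-31,-1,0,0,-9.4,-6.34,-33.5,-3,0,0,-9.4,-6.34,-34.6,-5,0,0,-9.4,-6.34,-34.6,-8,0,0,-9.4,-6.34,-34.6,-11,0,0,-9.4,-6.34,-34.6,-12.5,0,0,-9.4,-6.34,-34.6,-12.5,0,0,-9.4,-6.34,-34.6,-12.5,0,0,-9.4]}}

```text
t: 23.15
position: [499.2, -293.5, 120.0]
tcp_rot: [0.79, 0.613, 0.0, 0.0]
force: [0.4, 0.9, -1.8]
grip_width: 0.146
```

```bash
python3 - <<'E'
from h import *
s=ctrl.get_state();print(s["position"],s["tcp_rot"],s["force"],s["qpos"].round(2))
a=optics.get_image("wrist");b=optics.get_image("scene")[180:300,120:280]
cv2.imwrite("pics/p6.png",np.hstack([cv2.resize(a,(400,300)),cv2.resize(b,(400,300))]))
E
```

```text
[ 499.2304587  -293.53493254  120.00403618] [7.90409563e-01 6.12578635e-01 1.35375938e-04 3.48241313e-04] [ 0.44731235  0.88789355 -1.80621374] [ 0.15  0.63  0.4   1.83 -0.34  0.74  0.48]
```

View pics/p6.png

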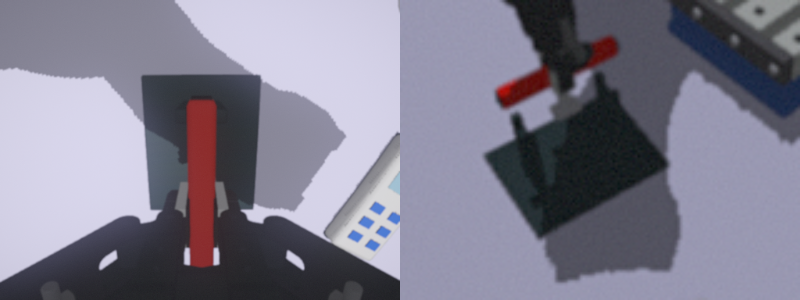

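The bar is centred over the forks. I lower it in steps.

{"name": "play_rows", "arguments": {"series": [0,0,-1,0,0,0,0,0,-2,0,0,0,0,0,-2.6,0,0,0,0,0,-2.6,0,0,0]}}

```text
t: 23.65
position: [498.3, -292.9, 92.0]
tcp_rot: [0.79, 0.613, -0.0, -0.001]
force: [0.8, 0.4, -1.8]
grip_width: 0.143
```

{"name": "play_rows", "arguments": {"series": [0,0,-0.5,0,0,0,0,0,-1,0,0,0,0,0,-1.5,0,0,0,0,0,-2,0,0,0,0,0,-2,0,0,0,0,0,-2,0,0,0]}}

```text
t: 24.25
position: [498.8, -293.2, 73.0]
tcp_rot: [0.79, 0.612, -0.0, -0.0]
force: [-0.5, -0.4, -2.0]
grip_width: 0.148
```

{"name": "play_rows", "arguments": {"series": [0,0,-0.1,0,0,0,0,0,-0.2,0,0,0,0,0,-0.2,0,0,0,0,0,-0.2,0,0,0]}}

```text
t: 24.65
position: [498.9, -293.2, 71.2]
tcp_rot: [0.79, 0.613, 0.0, 0.0]
force: [-0.6, 0.1, -1.8]
grip_width: 0.145
```

{"name": "play_rows", "arguments": {"series": [0,0,-0.1,0,0,0,0,0,-0.1,0,0,0,0,0,-0.1,0,0,0]}}

```text
t: 24.95
position: [499.0, -293.2, 70.6]
tcp_rot: [0.79, 0.612, 0.0, 0.0]
force: [-2.5, 0.7, 9.5]
grip_width: 0.146
```

{"name": "play_rows", "arguments": {"series": [0,0,0,0,0,0,0,0,0,0,0,0,0,0,0,0,0,0,0,0,0,0,0,0,0,0,0,0,0,0,0,0,0,0,0,0,0,0,0,0,0,0,0,0,0,0,0,0], "gripper": 1}}

```text
t: 25.75
position: [498.9, -293.2, 70.1]
tcp_rot: [0.79, 0.613, -0.0, -0.0]
force: [-0.3, -0.2, 0.0]
grip_width: 1.0
```

{"name": "play_rows", "arguments": {"series": [0,0,2,0,0,0,0,0,5,0,0,0,0,0,9,0,0,0,0,0,13,0,0,0,0,0,15,0,0,0,0,0,15,0,0,0,0,0,15,0,0,0,0,0,15,0,0,0]}}

```text
t: 26.55
position: [498.5, -292.9, 219.1]
tcp_rot: [0.79, 0.613, -0.0, -0.001]
force: [-0.3, -0.2, -0.4]
grip_width: 0.998
```

```bash
python3 - <<'E'
from h import *
s=ctrl.get_state();print(s["t"],s["position"],s["tcp_rot"],s["force"],s["grip_width"])
a=optics.get_image("wrist");b=optics.get_image("scene")[120:300,120:360];c=optics.get_image("top")[130:260,95:275]
cv2.imwrite("pics/p7.png",np.hstack([cv2.resize(a,(400,300)),cv2.resize(b,(400,300))]))
h=cv2.cvtColor(a,cv2.COLOR_BGR2HSV)
m=(((h[...,0]<8)|(h[...,0]>172))&(h[...,1]>150)&(h[...,2]>60)).astype(np.uint8)
p=np.argwhere(m)[:,::-1].astype(np.float32);r=cv2.minAreaRect(p);print(r,at("wrist",*r[0],98,s).round(1))
E
```

```text
26.55 [ 498.46471326 -292.87827868  219.07242948] [ 7.90435205e-01  6.12545165e-01 -3.67536313e-04 -6.87894112e-04] [-0.25238588 -0.17314358 -0.43062402] 0.9981191402339039
((258.5, 181.5), (131.0, 15.0), 90.0) [ 500.4 -288.4   98. ]
```

View pics/p7.png

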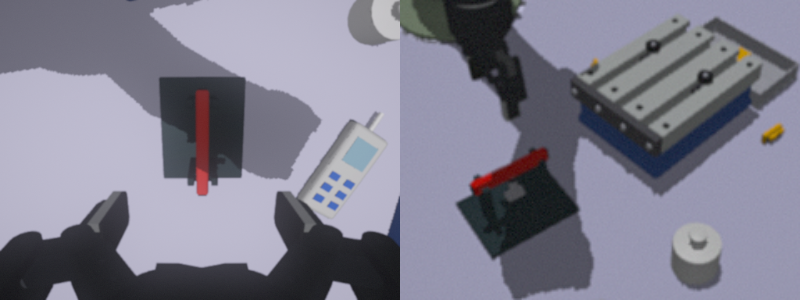

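The scraper hangs in the forks as it did at the start, the scrap is in the tray, and everything else is in place.

```bash
python3 -c "
from workcell import order
print(order.hand_in())"
```

```text
the job is handed in; nothing more can be done
None
```

I pushed the scrap out of the middle slot into the tray, hung the scraper back in its forks, and handed the job in at about 26.7 s. The hand-in gives no verdict.

- **Slot work:** The head went down lengthwise through the mouth behind the scrap. It touched the slot floor at about 15 N, which puts its underside about 57.5 mm below the grip point. I raised it about 2 mm, turned it crosswise and pushed. The highest force I read during the push was about 6 N, which is below the stated 8 to 20 N; I read it only at the end of each move. I then slid the head out of the open end and lifted it clear.
- **Scrap:** The pictures show it lying flat and well inside the tray walls.
- **Scraper:** It was set down at the TCP pose where I gripped it, within 0.2 mm. It seated at about 9.5 N, was let go, and looks upright. The last wrist measurement put the bar's centre 1.7 mm from the first one.
- **Everything else:** The T-nuts, tray, gauge and weight look undisturbed. I checked them only by eye.

No check failed. The top camera gave a plate yaw of about -4° and the wrist camera about -5.2°; I used the wrist value, and the head went into the slot without contact.

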